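# Index and lock a parts carousel at its window

## Task

Lock the parts carousel so that the compartment with the three round standoffs shows in the window: stand the lock pin, foot down, in the guide hole beside the window, and turn the wheel (its upright post is the handle) until the pin drops into the notch in the wheel's ring. The notch is not cut exactly in line, so feel for the stop: turn gently, and never force the wheel against the pin or press the pin hard on the wheel. Leave the pin seated and the other things on the bench where they are.

Things in the scene. Friction and masses are not known exactly. Their poses are not given: they have to be found in the camera images.
- unit: The carousel's fixed base and cover. Origin on the wheel's axis at bench height; z up; +x points from the axis to the window. Base plate 225 x 212 x 12 mm. The cover is a frame over the wheel from about -32 to +48 degrees (counter-clockwise from +x), 38 to 44 mm above the bench; legs stand behind its rim, 97 to 107 mm from the axis, up to 44 mm high (56 behind the guide).
- wheel: Aluminium wheel, 190 mm diameter; origin on its vertical axis at bench height, z up, +x to the middle of the standoff compartment. In place when its +x is along the unit's +x; starts 0.75 to 1.35 rad clockwise of that, so turn it counter-clockwise seen from above (end stop 0.6 rad beyond). Friction about 0.2 Nm; stays where left. Compartment floors 30 mm above the bench.
- ring (a point): Centre of the steel lock ring clamped on the wheel, on the axis at its top face, 34 mm above the bench; ring 70 to 94 mm from the axis, one notch 12 mm wide, 10 mm deep. The notch is 0.66 rad counter-clockwise of the wheel's +x but only to within 0.16 rad (differs each time), so where the pin drops must be felt. Then the wheel is blocked both ways but for a few mm of play at the ring.
- mark (a point): Middle of the compartment holding three steel standoffs (round, 8 mm diameter, in a triangle about 20 mm across), on the wheel 50 mm from the axis, 34 mm above the bench. The other compartments hold flat chips or nothing.
- window (a point): Middle of the window in the cover (about 38 mm long radially and 35 mm wide at its middle), 50 mm from the axis along the unit's +x, 44 mm above the bench.
- post (a point): Centre of the top of the wheel's handle post: an upright black round post, 16 mm diameter, 58 mm from the axis on the side opposite to the standoffs (the wheel's -x); top 94 mm, foot 36 mm above the bench. Rigid on the wheel; push it sideways or hold it, and follow its arc.
- guide (a point): Mouth of the pin guide: an upright through hole, 11.4 mm diameter with a 2 mm chamfer, in a block 26 x 26 mm with its top (here) 56 mm and underside 36 mm above the bench. 82 mm from the axis, 0.66 rad counter-clockwise of the unit's +x, right over the lock ring. A pin let go in it stands upright on the ring.
- pin: Lock pin, loose, about 70 g: steel shaft 10 mm diameter, 45 mm long, foot chamfered 2 mm, topped by a black round grip 16 mm diameter, 20 mm long (65 mm in all). Origin at the centre of its foot, z towards the grip. Starts upright in its stand, foot 10 mm above the bench. In the guide its foot is 34 mm above the bench on the ring, 24 mm when dropped in the notch.
- stand: The pin's stand, a fixed grey block 44 x 44 x 25 mm with a hole 15 mm deep; origin under its centre.
- spool: Bystander, leave alone: grey solder spool standing on end, 56 mm diameter, 48 mm tall; origin under its middle.
- jar: Bystander, leave alone: small jar, 48 mm diameter, 60 mm tall; origin under its middle.
- driver: Bystander, leave alone: screwdriver lying down, about 0.2 m long; origin under its middle.
- tape: Bystander, leave alone: roll of white tape lying flat, 90 mm diameter, 18 mm tall; origin under its middle.
- tray: Bystander, leave alone: low grey tray with four compartments, 90 x 120 x 30 mm; origin under its middle.

How it is judged:
At the end, for the whole second after the job is handed in: The middle of the standoff compartment is within 12 mm (seen from above) of the window's middle; the pin stands in the guide, upright within 0.2 rad and within 6 mm of its centre, dropped into the wheel's notch (foot at least 29 mm below the guide's mouth); pin and wheel are at rest (horizontal distance between mark and window below 0.012 m and z of pin in the frame of guide below -0.029 m and horizontal distance between pin and guide below 0.006 m and angle between pin's own z axis and vertical below 0.2 rad and linear speed of pin below 0.02 m/s and angular speed of wheel below 0.05 rad/s); the robot touches nothing.
It fails at once if the wheel is forced against the pin, or the pin pressed on the wheel, with more than 14 N (contact force between pin and wheel above 14 N).
It fails at once if a thing on the bench (spool, jar, screwdriver, tape, tray) is moved by more than 25 mm (distance of any of spool, jar, driver, tape, tray from where it was at the start of the episode above 0.025 m).
It also fails if it takes over 61 s, if anything falls off the work surface, if the arm or the gripper's body presses on something with over 40 N, if the wrist force passes 120 N, or if a joint passes its speed limit or range.

## Robot

A 7-joint arm with a two-finger parallel gripper is mounted at the origin on the work surface. World frame = base frame: x ahead of the robot, y to its left, z up, the work surface at z = 0. Lengths are in m, angles in rad, forces in N, time in s.
With the tool pointing down it reaches from about 0.425 to 0.925 m from the base axis. Payload 6.8 kg.
Tool frame: the origin (TCP) lies at the very end of the fingers, on their centre line; the grasp point (between the pads) lies bot.hold_point_z behind it (bot.hold_point_z is the distance from the TCP to the grasp point, in m); x points along the fingers, z is the direction in which the jaws open and shut, and the axes are right-handed (so a half turn about x gives the same grasp; the last joint's range is limited). The gripper opens to 85 mm and grips with 20 to 120 N. Pads are 22 mm wide; open, the fingers measure 114 mm over their backs; the gripper's body (76 mm by 85 mm) begins 54 mm behind the grasp point. The pads swing forward as they close: fully open they stand 13 mm farther back than shut.
Start: joints at [-1.291, 0.477, 0.022, 1.555, -0.011, 1.109, -0.083], TCP at [0.255, 0.625, 0.231] pointing down, gripper open.
Joint ranges: [-2.96, 2.96], [-0.34, 2.1], [-1.41, 1.46], [0.24, 2.44], [-1.37, 4.51], [0.17, 1.92], [-2.96, 2.96]. Speed limits (rad/s): [2.39, 2.39, 3.14, 3.14, 3.14, 3.14, 3.14].

## Interface

Orientations are given as a unit quaternion [w, x, y, z].
In Python, from station import bot gives the robot as it stands.
- The arm moves only by the tool drive_tool, never from a script. Its arguments are lists of equal length, an entry for each row: "slide": the shift along the world's x, y, z in mm, a list of three; "turn": the turn, a rotation vector about the world's x, y, z in rad, a list of three; "gripper": the opening, from 0 (shut) to 1 (fully open). A call has 1 to 10 rows; each row is the pose to reach, as a shift and turn from the pose measured when the call began; what a row does not reach only later rows make up. A row lasts 1/10 s, in which the tool goes at most 50 mm and 8.59 degrees, less where a joint would pass 70% of its speed; a pose out of reach is approached as far as the arm can. A call with a gripper value outside its range is refused whole. The fingers move at their own pace and stop on an object; "squeeze" is the grip in N (left out, the last holds). Time passes only in rows, so rows that repeat a pose let the fingers close. It gives the time, the measured TCP pose, the force and the opening at its end, in the units of the state.
- bot.get_obs(): the state, without advancing time (a new reading comes with each control period).
- bot.read_camera(name): name is "scene" or "top" or "wrist"; returns a dict with "color" (400x640x3 uint8, red, green, blue), "fovy" (degrees; the focal length in pixels is half the picture's height over the tangent of half this angle, whatever the lens; pixels are square), "cx", "cy" (the principal point, pixels), "R" (3x3) and "t" (3): a world point X has camera coordinates R X + t. Camera axes: x right, y down, z forward; pixel columns grow to the right and rows downward; lengths in m; the calibration is good to about 2 mm. A picture is of the moment at which its call begins. There is no depth.
- bot.hand_in(): hands the job in, once; it reports no verdict.
The state is a dict: "t": time; "q": joint angles; "joint_vel": joint speeds; "joint_torque": joint torques, N m; "eef_pos": TCP position; "tool_rot": TCP orientation; "contact_force": force on the tool from outside, world axes, zero at the start; "torque": the same for the moment, N m; "gripper_width": opening from 0.0 (shut) to 1.0 (fully open).
Only numpy, scipy, OpenCV 4.12 (cv2) and the standard library are available. Lean on these libraries where they do the work, as an engineer would, in place of code of your own. Each camera call takes 0.05 s, during which the arm holds its last target.

## Working session

There is one attempt and no reset: what is moved stays moved. The work goes in short steps, Python scripts to look and compute and a tool call to move; the robot and the scene stay as the last step left them, time stands still between calls to the robot, and variables do not carry over. Pictures are saved under pics/ and viewed, and the job is handed in when it is done.

Besides the shell and the picture viewer there is one more tool, called as name(argument=value, ...), one argument or row to a line, values as JSON. drive_tool: Moves the arm, as the interface text tells. Its arguments: {"type":"object","properties":{"slide":{"type":"array"},"turn":{"type":"array"},"gripper":{"type":"array"},"squeeze":{"type":"number"}},"required":["slide","turn","gripper"]}

```bash
ls; mkdir -p pics
python3 - <<'E'
from station import bot
import cv2
o=bot.get_obs(); print({k:o[k] for k in ['t','eef_pos','tool_rot','contact_force','gripper_width']}, bot.hold_point_z)
for n in ['scene','top','wrist']:
    c=bot.read_camera(n); cv2.imwrite(f'pics/{n}0.png',c['color'][:,:,::-1]); print(n,c['fovy'],c['cx'],c['cy'],c['R'],c['t'])
E
```

```text
pics
{'t': 0.0, 'eef_pos': array([0.25508606, 0.62430522, 0.23033191]), 'tool_rot': array([ 0.58648441, -0.39468743,  0.58747069,  0.39387315]), 'contact_force': array([0.07780029, 0.31937688, 0.09745337]), 'gripper_width': 1.00254381691315} 0.0187
scene 45.16129938216082 317.8994046397255 195.34279367617916 [[ 0.6582383   0.75260474 -0.01756279]
 [ 0.50988573 -0.46287381 -0.72509612]
 [-0.55384013  0.46833102 -0.68842368]] [-0.35208293 -0.19171705  1.57198235]
top 42.634346017362795 315.55404057734165 204.57602828293946 [[ 0.02543581 -0.99949889  0.01884133]
 [-0.98410523 -0.02834878 -0.17530898]
 [ 0.17575526 -0.01408273 -0.98433316]] [-0.03666576  0.51126347  1.4393579 ]
wrist 61.096402521500714 316.1648958623294 196.62035620967188 [[ 0.37777096  0.92589655 -0.00216199]
 [ 0.89068844 -0.36276607  0.27399796]
 [ 0.25290947 -0.10543413 -0.96172784]] [-0.67332119 -0.03631438  0.37953689]
```

View pics/scene0.png

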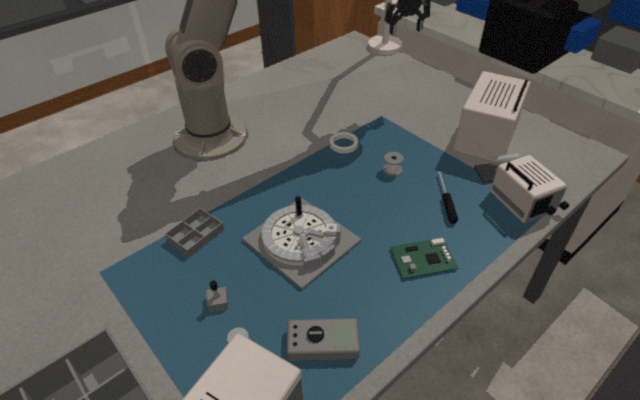

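View pics/top0.png

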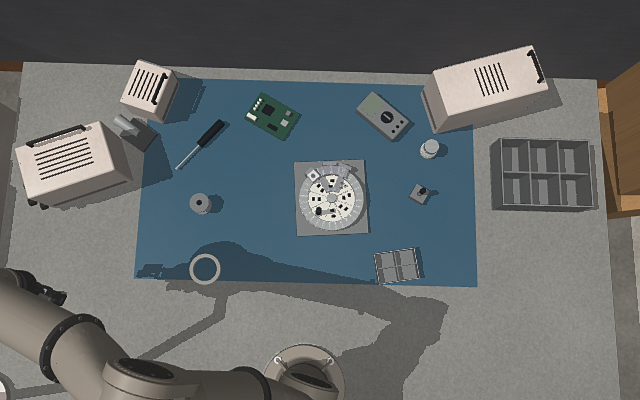

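View pics/wrist0.png

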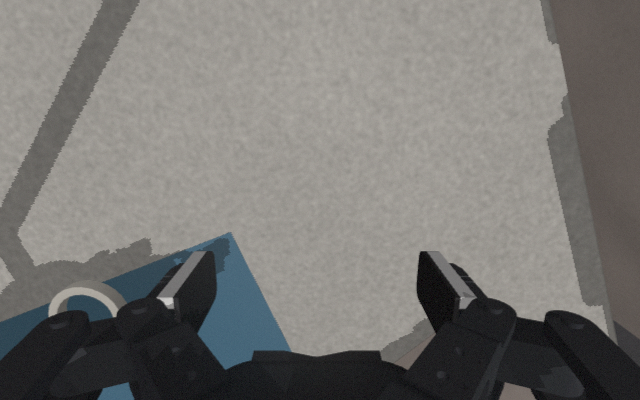

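The top view has the unit around (332,198) with its guide and cover at the upper left, and the stand and pin at (420,194). The jar is at (429,149), the tray at (397,266), the spool at (200,203) and the tape at (205,269). I'll zoom in.

```bash
cat > h.py <<'E'
import numpy as np,cv2
from station import bot
def ray(c,u,v):
    f=200/np.tan(np.radians(c['fovy'])/2)
    d=c['R'].T@np.array([(u-c['cx'])/f,(v-c['cy'])/f,1]); o=-c['R'].T@c['t']; return o,d
def onz(c,u,v,z):
    o,d=ray(c,u,v); return o+d*(z-o[2])/d[2]
def proj(c,X):
    f=200/np.tan(np.radians(c['fovy'])/2)
    p=c['R']@np.array(X)+c['t']; return f*p[0]/p[2]+c['cx'],f*p[1]/p[2]+c['cy']
def crop(c,u0,v0,u1,v1,k,name):
    cv2.imwrite('pics/'+name,cv2.resize(c['color'][v0:v1,u0:u1,::-1],None,fx=k,fy=k,interpolation=cv2.INTER_CUBIC))
E
python3 - <<'E'
from h import *
import pickle
t=bot.read_camera('top'); s=bot.read_camera('scene')
crop(t,285,150,445,250,5,'t1.png'); crop(s,195,185,365,315,4.6,'s1.png')
for n,u,v,z in [('stand/pin top',422,189,.075),('unit',332,198,.034),('jar',429,149,.06),('tray',397,266,.03),('spool',200,203,.048)]:
    print(n,onz(t,u,v,z).round(3))
E
```

```text
stand/pin top [ 0.561 -0.326  0.075]
unit [ 0.535 -0.071  0.034]
jar [ 0.685 -0.352  0.06 ]
tray [ 0.342 -0.262  0.03 ]
spool [0.507 0.31  0.048]
```

View pics/t1.png

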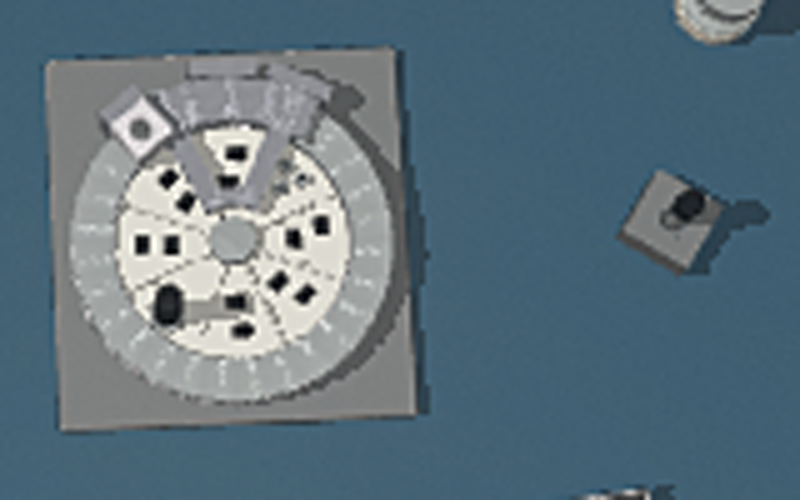

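View pics/s1.png

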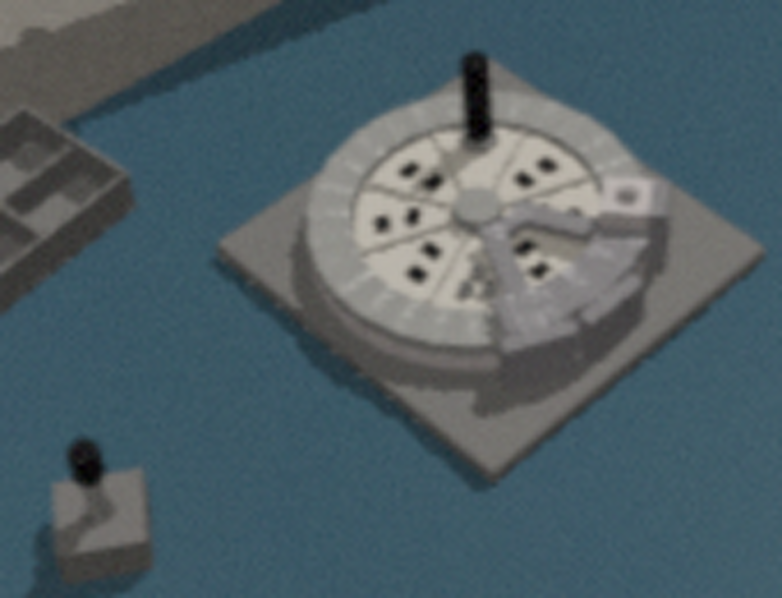

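Run:
```python
from h import *
from scipy.spatial.transform import Rotation as Ro
t=bot.read_camera('top'); s=bot.read_camera('scene')
o=bot.get_obs(); q=o['tool_rot']; R=Ro.from_quat([q[1],q[2],q[3],q[0]]).as_matrix(); print(R.round(3))
w=bot.read_camera('wrist'); print('wristcam pos in tool',R.T@(-w['R'].T@w['t']-o['eef_pos']), (R.T@w['R'].T).round(3))
T=lambda u,v:(285+u/5,150+v/5); S=lambda u,v:(195+u/4.6,185+v/4.6)
def tri(a,b):
    o1,d1=ray(t,*a);o2,d2=ray(s,*b)
    A=np.stack([d1,-d2],1);l=np.linalg.lstsq(A,o2-o1,rcond=None)[0]
    p,q=o1+d1*l[0],o2+d2*l[1];return ((p+q)/2).round(4),np.linalg.norm(p-q).round(4)
print('guide',onz(t,*T(141,128),.056).round(4),onz(s,*S(627,195),.056).round(4),tri(T(141,128),S(627,195)))
print('hub',onz(t,*T(235,241),.036).round(4),onz(s,*S(479,207),.036).round(4),tri(T(235,241),S(479,207)))
print('pintop',onz(t,*T(692,199),.075).round(4),onz(s,*S(86,450),.075).round(4),tri(T(692,199),S(86,450)))
print('post',tri(T(164,297),S(475,60)))
print('base corners',[onz(t,*T(*p),.012).round(3) for p in [(46,62),(393,47),(415,413),(62,431)]])
```

```text
[[-0.    -0.926  0.378]
 [-0.     0.378  0.926]
 [-1.    -0.    -0.   ]]
wristcam pos in tool [-0.14308265  0.06934605 -0.00060544] [[ 0.001 -0.274  0.962]
 [ 0.    -0.962 -0.274]
 [ 1.     0.001 -0.   ]]
guide [ 0.5955 -0.0136  0.056 ] [ 0.6008 -0.0121  0.056 ] (array([ 0.5975, -0.0119,  0.0526]), np.float64(0.0042))
hub [ 0.5341 -0.0705  0.036 ] [ 0.5393 -0.0661  0.036 ] (array([ 0.5362, -0.0679,  0.0341]), np.float64(0.0065))
pintop [ 0.5587 -0.3302  0.075 ] [ 0.5628 -0.3266  0.075 ] (array([ 0.5602, -0.3283,  0.0733]), np.float64(0.0051))
post (array([ 0.4914, -0.0279,  0.0891]), np.float64(0.0023))
base corners [array([0.645, 0.044, 0.012]), array([ 0.661, -0.165,  0.012]), array([ 0.439, -0.18 ,  0.012]), array([0.422, 0.028, 0.012])]
```

The coarse measurements agree:
- Hub: about (0.537,-0.068), unit yaw about 0.07.
- Guide: about (0.598,-0.012).
- Post: about (0.491,-0.028), which puts the wheel near -0.8 rad.
- Pin: about (0.560,-0.328).

Next I'll move above the pin, keeping the tool's yaw.

drive_tool(
  slide=[
    [265, -275, 0],
    [265, -275, 0],
    [265, -275, 0],
    [265, -275, 0],
    [265, -275, 0],
    [265, -275, 0],
    [265, -275, 0],
    [270, -600, 0],
    [270, -600, 0],
    [270, -600, 0],
  ],
  turn=[
    [0, 0, 0],
    [0, 0, 0],
    [0, 0, 0],
    [0, 0, 0],
    [0, 0, 0],
    [0, 0, 0],
    [0, 0, 0],
    [0, 0, 0],
    [0, 0, 0],
    [0, 0, 0],
  ],
  gripper=[0.6, 0.6, 0.6, 0.6, 0.6, 0.6, 0.6, 0.6, 0.6, 0.6],
)

```text
t: 1.4
eef_pos: [0.5099, 0.2212, 0.2312]
tool_rot: [0.587, -0.394, 0.587, 0.394]
contact_force: [0.8, 0.4, -0.1]
gripper_width: 0.6
```

drive_tool(
  slide=[
    [20, -250, 0],
    [20, -250, 0],
    [20, -250, 0],
    [20, -250, 0],
    [20, -250, 0],
    [20, -250, 0],
    [20, -250, 0],
    [20, -250, 0],
  ],
  turn=[
    [0, 0, 0],
    [0, 0, 0],
    [0, 0, 0],
    [0, 0, 0],
    [0, 0, 0],
    [0, 0, 0],
    [0, 0, 0],
    [0, 0, 0],
  ],
  gripper=[0.6, 0.6, 0.6, 0.6, 0.6, 0.6, 0.6, 0.6],
)

```text
t: 2.2
eef_pos: [0.53, -0.0273, 0.2312]
tool_rot: [0.587, -0.395, 0.587, 0.395]
contact_force: [-0.2, 1.0, -0.1]
gripper_width: 0.602
```

Run:
```python
from h import *
o=bot.get_obs();print(o['eef_pos'],o['contact_force'])
c=bot.read_camera('wrist');cv2.imwrite('pics/w1.png',c['color'][:,:,::-1])
import pickle;pickle.dump(c,open('w1.pkl','wb'))
print(proj(c,[.598,-.0125,.056]),proj(c,[.537,-.068,.034]))
```

```text
[ 0.52995111 -0.0273193   0.23119236] [-0.21185331  0.98445269 -0.137969  ]
(np.float64(355.93123542389014), np.float64(231.2040638365039)) (np.float64(283.0778430908629), np.float64(191.34225115781695))
```

View pics/w1.png

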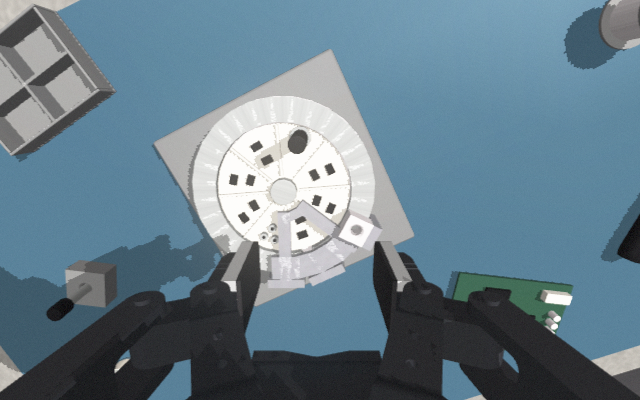

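The wrist view shows the guide hole near (357,230), the hub at (284,191), the post at (298,141) and the standoffs at (269,233), with the pin at lower left. I'll measure these more precisely.

Run:
```python
from h import *
import pickle
c=pickle.load(open('w1.pkl','rb'))
crop(c,325,205,395,255,8,'w1g.png'); crop(c,255,110,335,220,5,'w1h.png')
g=cv2.cvtColor(c['color'],cv2.COLOR_RGB2GRAY)
r=g[220:241,346:369]; print(r)
```

```text
[[147 211 251 252 252 252 252 252 252 252 252 252 252 252 252 251 241 220
  204 206 204 204 204]
 [192 245 252 252 252 252 252 252 252 252 252 252 252 252 253 253 252 251
  243 218 202 202 203]
 [224 251 252 252 252 252 252 252 252 252 252 252 252 252 253 253 253 253
  252 251 247 227 199]
 [247 252 252 252 252 252 252 252 252 252 252 252 252 252 253 253 253 253
  252 252 252 252 250]
 [252 252 252 252 252 252 251 248 238 226 218 226 238 251 253 253 253 252
  252 252 252 252 252]
 [252 252 252 252 252 250 240 217 193 182 169 176 191 205 230 251 253 252
  252 252 252 252 252]
 [252 252 252 251 245 226 192 167 165 164 159 155 160 164 187 222 246 252
  252 252 252 252 252]
 [252 252 252 250 237 206 165 162 161 161 158 159 150 145 155 189 220 245
  252 252 252 252 252]
 [252 252 251 248 228 181 161 163 160 161 156 157 147 143 142 174 216 245
  252 252 252 252 252]
 [252 252 250 244 220 146 148 153 155 153 153 153 150 145 147 162 191 234
  252 252 252 252 252]
 [252 251 250 243 230 190 166 150 150 151 151 151 151 148 144 166 204 229
  250 252 252 252 252]
 [252 251 251 249 240 199 181 145
[... 237 characters left out ...]
252 252 252 252 251]
 [252 252 252 252 252 249 226 198 190 178 155 159 176 218 234 231 239 250
  252 252 252 252 248]
 [252 252 252 252 252 253 251 247 240 213 213 227 236 241 241 240 248 252
  252 252 252 249 233]
 [252 252 252 252 252 253 253 253 252 251 251 248 247 245 245 249 251 252
  252 252 252 246 209]
 [252 252 252 252 252 252 252 253 253 252 252 249 249 250 250 252 252 252
  252 252 248 223 203]
 [252 252 252 252 252 252 252 253 252 252 251 251 252 252 252 252 252 252
  252 251 240 206 204]
 [252 252 252 252 252 252 252 253 252 252 251 251 252 252 252 251 252 252
  252 247 222 206 206]
 [222 247 252 252 252 252 252 253 252 251 251 252 252 252 252 252 252 252
  250 240 209 204 206]]
```

View pics/w1g.png

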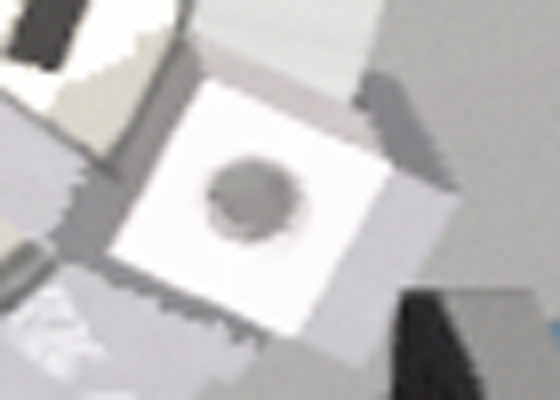

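View pics/w1h.png

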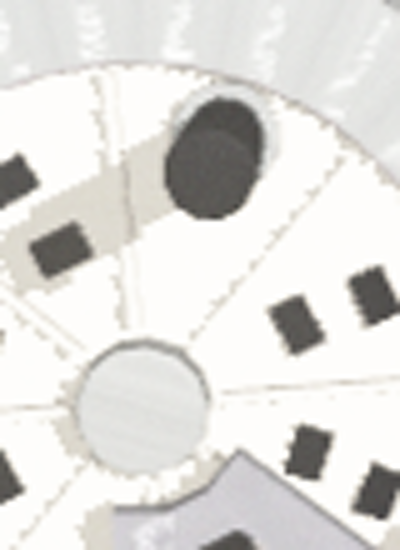

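Run:
```python
from h import *
import pickle
c=pickle.load(open('w1.pkl','rb'))
a=lambda u,v:(255+(u+.5)/5-.5,110+(v+.5)/5-.5)
G=onz(c,356.1,230.1,.056);P=onz(c,*a(212,172),.094)
print('G',G,'P',P,'Pfoot',onz(c,*a(224,140),.036))
for z in(.036,.040,.044):print('hub',z,onz(c,*a(143,405),z))
# block size check
b=lambda u,v:(325+(u+.5)/8-.5,205+(v+.5)/8-.5)
K=[onz(c,*b(*p),.056) for p in[(208,75),(393,160),(297,337),(108,250)]]
print([np.linalg.norm(K[i]-K[i-1]).round(4) for i in range(4)],np.mean(K,0))
S=np.mean([onz(c,u,v,.034) for u,v in[(264,236),(273,227),(274,239)]],0);print('standoffs',S)
crop(c,20,245,140,325,6,'w1p.png')
```

```text
G [ 0.59694896 -0.01193089  0.056     ] P [ 0.49172571 -0.02951582  0.094     ] Pfoot [ 0.49224961 -0.03058027  0.036     ]
hub 0.036 [ 0.53590011 -0.06717586  0.036     ]
hub 0.04 [ 0.53506743 -0.06640334  0.04      ]
hub 0.044 [ 0.53423475 -0.06563082  0.044     ]
[np.float64(0.0262), np.float64(0.026), np.float64(0.0265), np.float64(0.0271)] [ 0.59719182 -0.01213181  0.056     ]
standoffs [ 0.57546173 -0.0998422   0.034     ]
```

View pics/w1p.png

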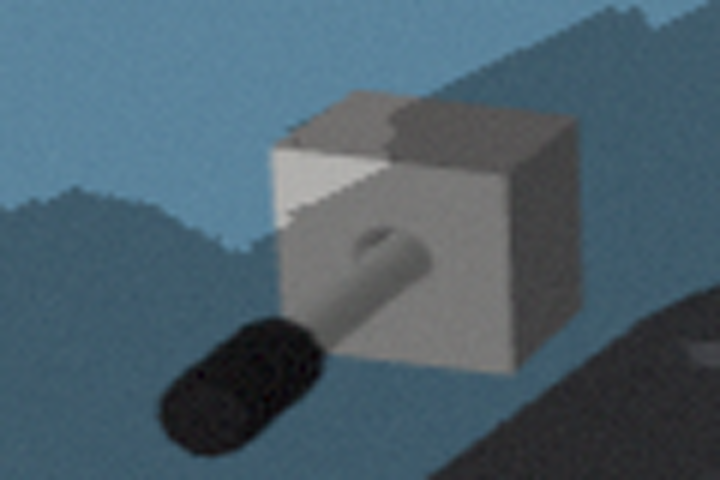

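Run:
```python
from h import *
import pickle
c=pickle.load(open('w1.pkl','rb'))
print(onz(c,54.1,313.4,.075)); print(onz(c,20+(393/6),245+(265/6),.025))
print(bot.get_obs()['eef_pos'])
```

```text
[ 0.55845625 -0.32759556  0.075     ]
[ 0.56024761 -0.3296332   0.025     ]
[ 0.52994761 -0.02686748  0.2311395 ]
```

drive_tool(
  slide=[
    [29, -301, 0],
    [29, -301, 0],
    [29, -301, 0],
    [29, -301, 0],
    [29, -301, 0],
    [29, -301, 0],
    [29, -301, -60],
    [29, -301, -60],
    [29, -301, -60],
  ],
  turn=[
    [0, 0, 0],
    [0, 0, 0],
    [0, 0, 0],
    [0, 0, 0],
    [0, 0, 0],
    [0, 0, 0],
    [0, 0, 0],
    [0, 0, 0],
    [0, 0, 0],
  ],
  gripper=[0.6, 0.6, 0.6, 0.6, 0.6, 0.6, 0.6, 0.6, 0.6],
)

```text
t: 3.15
eef_pos: [0.5586, -0.3246, 0.1688]
tool_rot: [0.585, -0.394, 0.586, 0.398]
contact_force: [-0.3, 0.7, 0.3]
gripper_width: 0.598
```

Run:
```python
from h import *
o=bot.get_obs();print(o['eef_pos'],o['contact_force'])
c=bot.read_camera('wrist');cv2.imwrite('pics/w2.png',c['color'][:,:,::-1])
import pickle;pickle.dump(c,open('w2.pkl','wb'))
e=bot.get_obs()['eef_pos']
print('tcp line',proj(c,[e[0],e[1],.075]),'pin exp',proj(c,[.559,-.328,.075]))
```

```text
[ 0.55864047 -0.32461598  0.16878767] [-0.3356004   0.7197565   0.31136536]
tcp line (np.float64(316.5779237588518), np.float64(201.49878347507914)) pin exp (np.float64(312.69790433476214), np.float64(201.90332048233697))
```

View pics/w2.png

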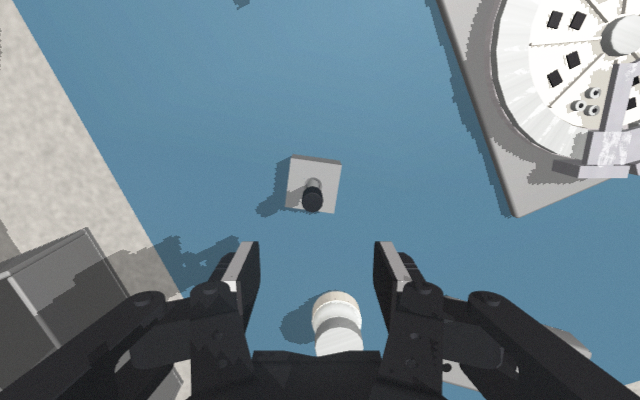

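drive_tool(
  slide=[
    [0, -3, -40],
    [0, -3, -80],
    [0, -3, -90],
    [0, -3, -90],
  ],
  turn=[
    [0, 0, 0],
    [0, 0, 0],
    [0, 0, 0],
    [0, 0, 0],
  ],
  gripper=[0.6, 0.6, 0.6, 0.6],
)

```text
t: 3.6
eef_pos: [0.5603, -0.3269, 0.0811]
tool_rot: [0.586, -0.395, 0.585, 0.398]
contact_force: [-0.3, -0.0, 0.6]
gripper_width: 0.598
```

drive_tool(
  slide=[
    [-1, -1, -20],
    [-1, -1, -35],
    [-1, -1, -35],
    [-1, -1, -35],
  ],
  turn=[
    [0, 0, 0],
    [0, 0, 0],
    [0, 0, 0],
    [0, 0, 0],
  ],
  gripper=[0.6, 0.6, 0.6, 0.6],
)

```text
t: 4.0
eef_pos: [0.5599, -0.3281, 0.0472]
tool_rot: [0.586, -0.396, 0.585, 0.398]
contact_force: [0.2, -0.3, 0.4]
gripper_width: 0.603
```

Run:
```python
from h import *
o=bot.get_obs();print(o['eef_pos'],o['contact_force'])
c=bot.read_camera('wrist');cv2.imwrite('pics/w3.png',c['color'][:,:,::-1])
e=bot.get_obs()['eef_pos']
print('tcp line',proj(c,[e[0],e[1],.075]),'pin exp',proj(c,[.559,-.328,.075]))
```

```text
[ 0.55994396 -0.32809889  0.04724307] [ 0.16609823 -0.3008348   0.39580157]
tcp line (np.float64(317.59934338727186), np.float64(288.6151969484588)) pin exp (np.float64(317.29413517264396), np.float64(286.07540899800455))
```

View pics/w3.png

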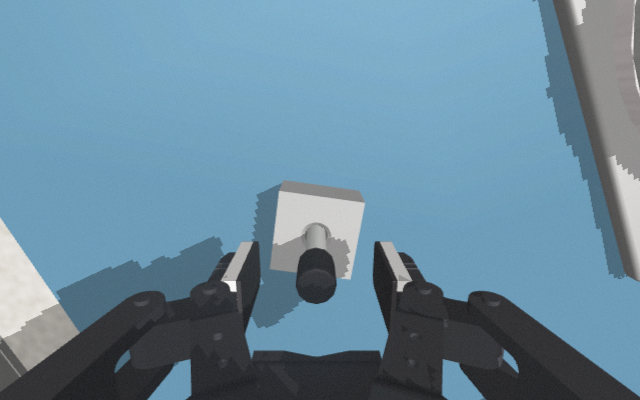

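The grip sits between the pads at (317,285), about 1 mm off centre. I'll close on it.

drive_tool(
  slide=[
    [-1, 0, -1],
    [-1, 0, -1],
    [-1, 0, -1],
    [-1, 0, -1],
    [-1, 0, -1],
    [-1, 0, -1],
  ],
  turn=[
    [0, 0, 0],
    [0, 0, 0],
    [0, 0, 0],
    [0, 0, 0],
    [0, 0, 0],
    [0, 0, 0],
  ],
  gripper=[0.3, 0.0, 0.0, 0.0, 0.0, 0.0],
  squeeze=30,
)

```text
t: 4.65
eef_pos: [0.5595, -0.3286, 0.047]
tool_rot: [0.586, -0.396, 0.585, 0.397]
contact_force: [-0.9, -0.0, 6.4]
gripper_width: 0.172
```

drive_tool(
  slide=[
    [0, 0, 30],
    [0, 0, 60],
    [0, 0, 90],
    [0, 0, 90],
  ],
  turn=[
    [0, 0, 0],
    [0, 0, 0],
    [0, 0, 0],
    [0, 0, 0],
  ],
  gripper=[0.0, 0.0, 0.0, 0.0],
)

```text
t: 5.05
eef_pos: [0.5616, -0.3301, 0.1411]
tool_rot: [0.587, -0.398, 0.584, 0.395]
contact_force: [0.6, -0.4, 0.2]
gripper_width: 0.174
```

Run:
```python
from h import *
o=bot.get_obs();print(o['eef_pos'],o['contact_force'])
c=bot.read_camera('wrist');cv2.imwrite('pics/w4.png',c['color'][:,:,::-1])
import pickle;pickle.dump((c,o),open('w4.pkl','wb'))
e=o['eef_pos']
print('foot if straight',proj(c,[e[0],e[1],e[2]-.037]),'top',proj(c,[e[0],e[1],e[2]+.028]))
```

```text
[ 0.5615974  -0.3301497   0.14112266] [ 0.5771905  -0.42399239  0.20892311]
foot if straight (np.float64(317.24232753246986), np.float64(226.8003857829943)) top (np.float64(317.9413152241863), np.float64(288.9024482457441))
```

View pics/w4.png

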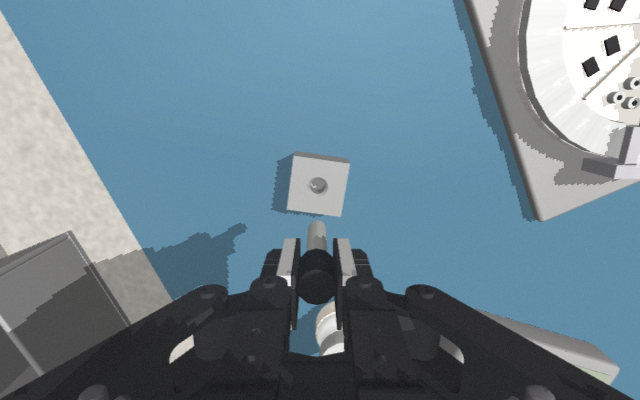

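The pin is held with its foot at about (317,226), which matches a straight pin. Moving over the guide.

drive_tool(
  slide=[
    [35, 318, 5],
    [35, 318, 5],
    [35, 318, 5],
    [35, 318, 5],
    [35, 318, 5],
    [35, 318, 5],
    [35, 318, 5],
    [35, 318, 5],
    [35, 318, 5],
  ],
  turn=[
    [0, 0, 0],
    [0, 0, 0],
    [0, 0, 0],
    [0, 0, 0],
    [0, 0, 0],
    [0, 0, 0],
    [0, 0, 0],
    [0, 0, 0],
    [0, 0, 0],
  ],
  gripper=[0, 0, 0, 0, 0, 0, 0, 0, 0],
)

```text
t: 6.0
eef_pos: [0.5945, -0.0115, 0.1426]
tool_rot: [0.586, -0.397, 0.585, 0.396]
contact_force: [-0.4, -0.6, -0.8]
gripper_width: 0.174
```

```bash
cat > look.py <<'E'
from h import *
from scipy.spatial.transform import Rotation as Ro
import sys
c=bot.read_camera('wrist');o=bot.get_obs();e=o['eef_pos'];n=sys.argv[1]
q=o['tool_rot'];R=Ro.from_quat([q[1],q[2],q[3],q[0]]).as_matrix()
print(e,o['contact_force'],'tool x',R[:,0].round(4))
cv2.imwrite(f'pics/{n}.png',c['color'][:,:,::-1]); import pickle;pickle.dump((c,o),open(n+'.pkl','wb'))
print('foot',proj(c,e+R[:,0]*.037),'guide',proj(c,[.597,-.012,.056]),'axis at .056',proj(c,e+R[:,0]*(e[2]-.056)))
u,v=map(int,proj(c,[.597,-.012,.056])); crop(c,u-50,v-40,u+50,v+40,7,n+'z.png'); print('crop origin',u-50,v-40)
E
python3 look.py w5
```

```text
[ 0.59464072 -0.01280704  0.14286601] [ 0.43177286 -0.64539636 -0.57329487] tool x [ 2.e-03 -6.e-04 -1.e+00]
foot (np.float64(315.26972010128253), np.float64(228.39878677734293)) guide (np.float64(317.7462090748391), np.float64(205.1109984644726)) axis at .056 (np.float64(315.47633876453546), np.float64(202.8033023058459))
crop origin 267 165
```

View pics/w5z.png

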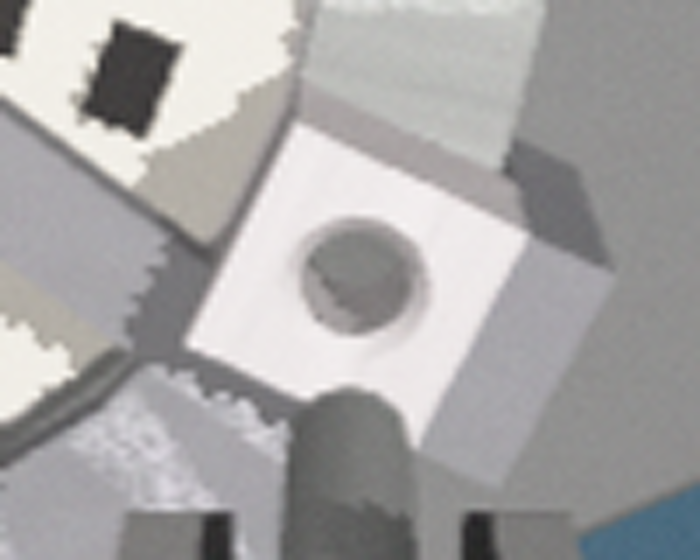

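drive_tool(
  slide=[
    [2, 0, -30],
    [2, 0, -44],
    [2, 0, -44],
    [2, 0, -44],
  ],
  turn=[
    [0, 0, 0],
    [0, 0, 0],
    [0, 0, 0],
    [0, 0, 0],
  ],
  gripper=[0, 0, 0, 0],
)

```text
t: 6.45
eef_pos: [0.5964, -0.0139, 0.0988]
tool_rot: [0.586, -0.396, 0.586, 0.395]
contact_force: [0.7, 0.1, -0.2]
gripper_width: 0.177
```

```bash
python3 look.py w6
```

```text
[ 0.59695821 -0.01364455  0.0994545 ] [ 0.23173472  0.17002244 -0.42434199] tool x [ 2.6e-03 -9.0e-04 -1.0e+00]
foot (np.float64(318.23529417000316), np.float64(228.4026701790667)) guide (np.float64(320.81763794026455), np.float64(223.27787354005545)) axis at .056 (np.float64(318.18430169872244), np.float64(224.391893190715))
crop origin 270 183
```

View pics/w6z.png

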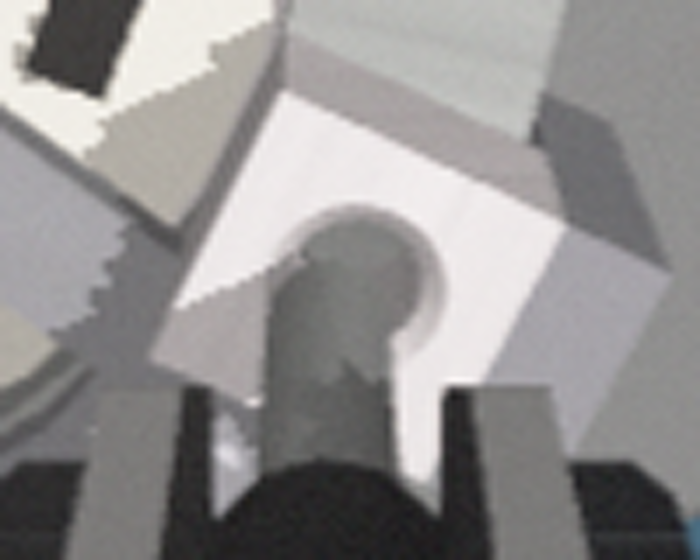

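drive_tool(
  slide=[
    [0, 2, 0],
    [0, 2, -2],
    [0, 2, -2],
  ],
  turn=[
    [0, 0, 0],
    [0, 0, 0],
    [0, 0, 0],
  ],
  gripper=[0, 0, 0],
)

```text
t: 6.8
eef_pos: [0.5972, -0.0114, 0.0978]
tool_rot: [0.587, -0.397, 0.585, 0.395]
contact_force: [0.8, 0.8, -0.2]
gripper_width: 0.173
```

```bash
python3 look.py w7
```

```text
[ 0.59706946 -0.01148015  0.09773858] [ 0.45786156 -0.36756119  0.47180579] tool x [ 3.e-03 -7.e-04 -1.e+00]
foot (np.float64(317.14679971092266), np.float64(227.08982680004706)) guide (np.float64(316.22037083291167), np.float64(224.15226451911715)) axis at .056 (np.float64(317.12708840644024), np.float64(224.14801466516278))
crop origin 266 184
```

View pics/w7z.png

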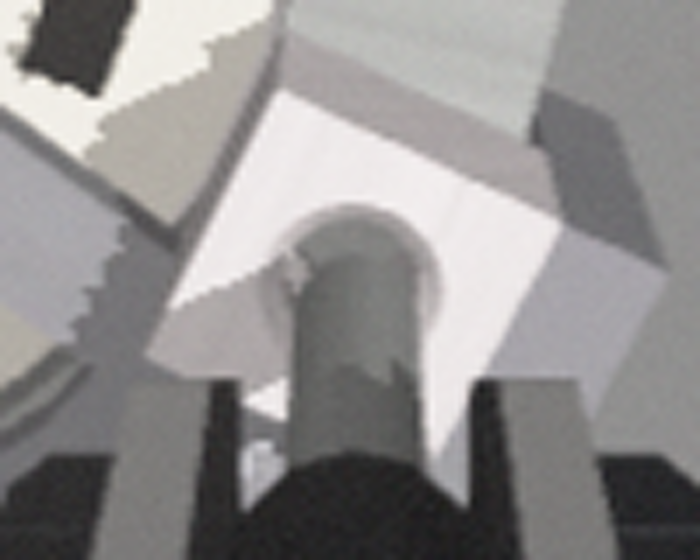

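The pin is aligned: the shaft foot is at crop x=356 against a hole centre of 354.5, with consistent rows. Lowering it into the guide.

drive_tool(
  slide=[
    [0, 0, -4],
    [0, 0, -8],
    [0, 0, -12],
    [0, 0, -12],
  ],
  turn=[
    [0, 0, 0],
    [0, 0, 0],
    [0, 0, 0],
    [0, 0, 0],
  ],
  gripper=[0, 0, 0, 0],
)

```text
t: 7.25
eef_pos: [0.5968, -0.0116, 0.085]
tool_rot: [0.586, -0.397, 0.585, 0.395]
contact_force: [0.3, -0.6, -0.3]
gripper_width: 0.171
```

No contact force, and the foot is about 8 mm inside the guide. Lowering further.

drive_tool(
  slide=[
    [0, 0, -4],
    [0, 0, -8],
    [0, 0, -10],
    [0, 0, -10],
  ],
  turn=[
    [0, 0, 0],
    [0, 0, 0],
    [0, 0, 0],
    [0, 0, 0],
  ],
  gripper=[0, 0, 0, 0],
)

```text
t: 7.65
eef_pos: [0.5968, -0.0116, 0.0746]
tool_rot: [0.586, -0.397, 0.586, 0.395]
contact_force: [1.7, 0.1, -0.6]
gripper_width: 0.172
```

drive_tool(
  slide=[
    [0, 0, -1],
    [0, 0, -2],
    [0, 0, -2],
  ],
  turn=[
    [0, 0, 0],
    [0, 0, 0],
    [0, 0, 0],
  ],
  gripper=[0, 0, 0],
)

```text
t: 7.95
eef_pos: [0.5969, -0.0116, 0.0726]
tool_rot: [0.586, -0.397, 0.586, 0.395]
contact_force: [2.3, -0.1, -1.9]
gripper_width: 0.177
```

drive_tool(
  slide=[
    [0, 0, -1],
    [0, 0, -1],
  ],
  turn=[
    [0, 0, 0],
    [0, 0, 0],
  ],
  gripper=[0, 0],
)

```text
t: 8.15
eef_pos: [0.5969, -0.0116, 0.0716]
tool_rot: [0.586, -0.397, 0.585, 0.395]
contact_force: [1.1, -0.0, 0.3]
gripper_width: 0.172
```

drive_tool(
  slide=[
    [0, 0, -0.7],
    [0, 0, -0.7],
  ],
  turn=[
    [0, 0, 0],
    [0, 0, 0],
  ],
  gripper=[0, 0],
)

```text
t: 8.35
eef_pos: [0.5971, -0.0116, 0.0711]
tool_rot: [0.586, -0.397, 0.585, 0.395]
contact_force: [0.6, 0.1, 1.0]
gripper_width: 0.178
```

About at the ring now, with light force. Releasing slowly.

drive_tool(
  slide=[
    [0, 0, 0],
    [0, 0, 0],
    [0, 0, 0],
    [0, 0, 0],
  ],
  turn=[
    [0, 0, 0],
    [0, 0, 0],
    [0, 0, 0],
    [0, 0, 0],
  ],
  gripper=[0.25, 0.35, 0.45, 0.45],
)

```text
t: 8.75
eef_pos: [0.5969, -0.0116, 0.071]
tool_rot: [0.586, -0.397, 0.585, 0.395]
contact_force: [-0.1, -0.6, 0.3]
gripper_width: 0.449
```

drive_tool(
  slide=[
    [0, 0, 30],
    [0, 0, 80],
    [0, 0, 80],
    [0, 0, 80],
  ],
  turn=[
    [0, 0, 0],
    [0, 0, 0],
    [0, 0, 0],
    [0, 0, 0],
  ],
  gripper=[0.45, 0.45, 0.45, 0.45],
)

```text
t: 9.15
eef_pos: [0.5977, -0.0115, 0.1523]
tool_rot: [0.587, -0.397, 0.585, 0.395]
contact_force: [-0.8, -0.4, -1.1]
gripper_width: 0.446
```

```bash
python3 look.py w8
```

```text
[ 0.59663122 -0.01139997  0.1509135 ] [-0.38397411  0.86706753 -0.29053485] tool x [ 2.3e-03 -8.0e-04 -1.0e+00]
foot (np.float64(316.6749235857768), np.float64(224.50685258933032)) guide (np.float64(315.9108108868063), np.float64(196.9248153923194)) axis at .056 (np.float64(316.49935704002127), np.float64(196.48027713245756))
crop origin 265 156
```

View pics/w8.png

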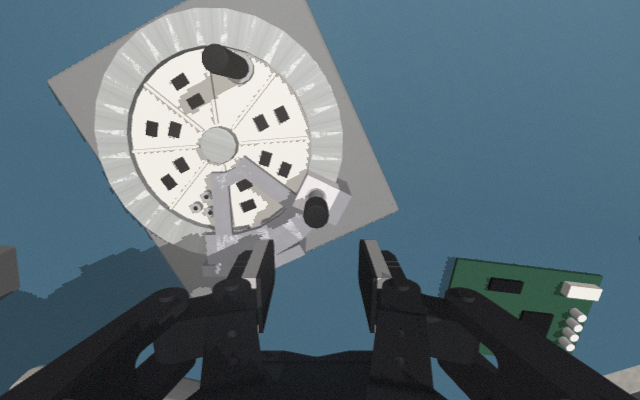

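The pin stands in the guide, its top at (317,213). Next I'll move over the post, rotating the jaws to match the tangent.

drive_tool(
  slide=[
    [-105, -18, 0],
    [-105, -18, 0],
    [-105, -18, 0],
    [-105, -18, 0],
  ],
  turn=[
    [0, 0, -0.12],
    [0, 0, -0.25],
    [0, 0, -0.25],
    [0, 0, -0.25],
  ],
  gripper=[0.55, 0.55, 0.55, 0.55],
)

```text
t: 9.6
eef_pos: [0.4892, -0.0296, 0.1498]
tool_rot: [0.63, -0.32, 0.631, 0.32]
contact_force: [1.1, 0.3, 0.5]
gripper_width: 0.549
```

```bash
cat > look2.py <<'E'
from h import *
from scipy.spatial.transform import Rotation as Ro
import sys
c=bot.read_camera('wrist');o=bot.get_obs();e=o['eef_pos'];n=sys.argv[1]
q=o['tool_rot'];R=Ro.from_quat([q[1],q[2],q[3],q[0]]).as_matrix()
print(o['t'],e,o['contact_force'].round(2),'jaw ang',np.arctan2(R[1,2],R[0,2]),'down',R[:,0].round(3))
cv2.imwrite(f'pics/{n}.png',c['color'][:,:,::-1]); import pickle;pickle.dump((c,o),open(n+'.pkl','wb'))
print('post exp',proj(c,[.4917,-.0295,.094]),'axis at .094',proj(c,e+R[:,0]*(e[2]-.094)),'hub',proj(c,[.5359,-.067,.036]),'pin top',proj(c,[.597,-.012,.099]))
E
python3 look2.py w9
```

```text
9.65 [ 0.49147737 -0.02912826  0.15041257] [ 0.62 -0.12  0.72] jaw ang 0.9396070193048262 down [ 0.001 -0.001 -1.   ]
post exp (np.float64(319.7981799744181), np.float64(219.04447063450243)) axis at .094 (np.float64(320.05762439953435), np.float64(218.5988299779117)) hub (np.float64(314.01493506077145), np.float64(261.0344696384616)) pin top (np.float64(433.8360436602651), np.float64(327.1540121862985))
```

View pics/w9.png

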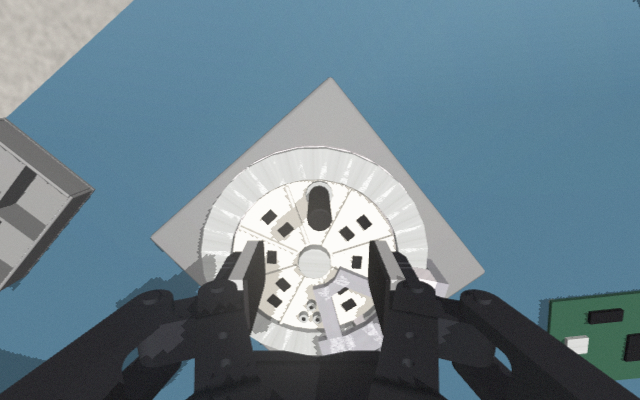

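The post top at (320,217) lies on the tool axis. Lowering around it.

drive_tool(
  slide=[
    [0, 0, -45],
    [0, 0, -90],
    [0, 0, -92],
    [0, 0, -92],
    [0, 0, -92],
    [0, 0, -92],
    [0, 0, -92],
  ],
  turn=[
    [0, 0, 0],
    [0, 0, 0],
    [0, 0, 0],
    [0, 0, 0],
    [0, 0, 0],
    [0, 0, 0],
    [0, 0, 0],
  ],
  gripper=[0.55, 0.55, 0.55, 0.4, 0.3, 0.3, 0.3],
)

```text
t: 10.35
eef_pos: [0.4927, -0.029, 0.0599]
tool_rot: [0.632, -0.321, 0.629, 0.319]
contact_force: [-0.3, 0.5, 0.7]
gripper_width: 0.3
```

```bash
python3 look2.py w10
```

```text
10.4 [ 0.49242311 -0.02895996  0.05968161] [ 0.23  0.09 -0.02] jaw ang 0.9397847923149577 down [ 0.004 -0.001 -1.   ]
post exp (np.float64(315.2472756348246), np.float64(296.07463571441656)) axis at .094 (np.float64(317.4446011308043), np.float64(296.41729230256976)) hub (np.float64(308.0784501610992), np.float64(327.90858441585107)) pin top (np.float64(500.15639564056136), np.float64(461.91403988045045))
```

View pics/w10.png

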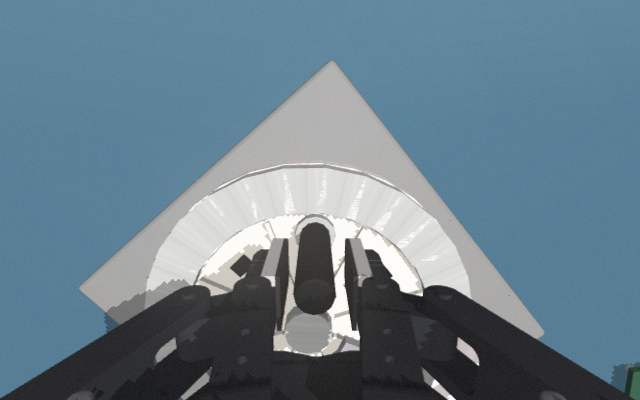

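The post is caged between the pads with clearance on both sides. I'll start pushing along the arc.

drive_tool(
  slide=[
    [-3, -3.5, 0],
    [-4.7, -5.7, 0],
    [-6, -7.5, 0],
    [-7, -9.5, 0],
    [-8, -11.5, 0],
    [-9, -13, 0],
  ],
  turn=[
    [0, 0, 0.05],
    [0, 0, 0.1],
    [0, 0, 0.14],
    [0, 0, 0.17],
    [0, 0, 0.2],
    [0, 0, 0.23],
  ],
  gripper=[0.3, 0.3, 0.3, 0.3, 0.3, 0.3],
)

```text
t: 11.0
eef_pos: [0.4843, -0.0415, 0.0603]
tool_rot: [0.591, -0.392, 0.587, 0.39]
contact_force: [1.9, 4.0, 2.5]
gripper_width: 0.3
```

drive_tool(
  slide=[
    [-1, -2.5, 0],
    [-2, -5, 0],
    [-3, -7.5, 0],
    [-4, -10, 0],
    [-4.8, -12.5, 0],
    [-5.4, -15, 0],
    [-5.8, -17, 0],
  ],
  turn=[
    [0, 0, 0.04],
    [0, 0, 0.08],
    [0, 0, 0.12],
    [0, 0, 0.16],
    [0, 0, 0.19],
    [0, 0, 0.22],
    [0, 0, 0.25],
  ],
  gripper=[0.3, 0.3, 0.3, 0.3, 0.3, 0.3, 0.3],
)

```text
t: 11.7
eef_pos: [0.4783, -0.0587, 0.0603]
tool_rot: [0.537, -0.463, 0.533, 0.462]
contact_force: [0.7, 2.9, 1.4]
gripper_width: 0.297
```

```bash
python3 look2.py w11
```

```text
11.75 [ 0.47813958 -0.05911724  0.06034164] [0.85 3.93 2.2 ] jaw ang 1.4253969340923378 down [ 0.005  0.002 -1.   ]
post exp (np.float64(400.35533906437075), np.float64(318.60921050472854)) axis at .094 (np.float64(316.5954876632063), np.float64(296.99148013748606)) hub (np.float64(317.4084945154356), np.float64(329.2518428445103)) pin top (np.float64(460.69867862496653), np.float64(522.474121967454))
```

View pics/w11.png

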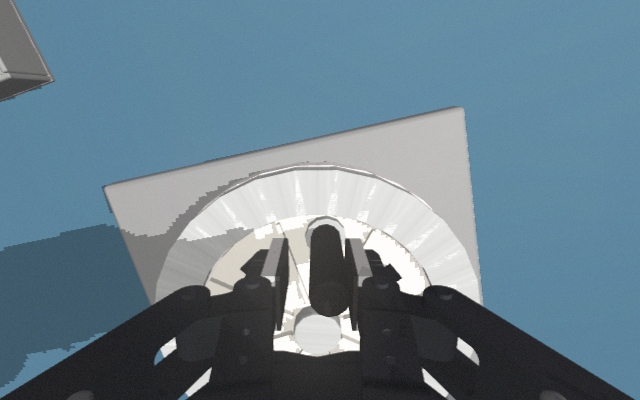

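The post bears on the rear pad at (328,298), with about 4 N drag. From here I take small steps and watch the force.

drive_tool(
  slide=[
    [-0.1, -1, 0],
    [-0.2, -2, 0],
    [-0.3, -3, 0],
  ],
  turn=[
    [0, 0, 0.02],
    [0, 0, 0.04],
    [0, 0, 0.05],
  ],
  gripper=[0.3, 0.3, 0.3],
)

```text
t: 12.05
eef_pos: [0.4778, -0.0621, 0.0603]
tool_rot: [0.525, -0.476, 0.521, 0.475]
contact_force: [1.9, 3.5, 2.5]
gripper_width: 0.302
```

drive_tool(
  slide=[
    [0, -0.6, 0],
    [0, -1.2, 0],
  ],
  turn=[
    [0, 0, 0.01],
    [0, 0, 0.02],
  ],
  gripper=[0.3, 0.3],
)

```text
t: 12.25
eef_pos: [0.4777, -0.0633, 0.0603]
tool_rot: [0.52, -0.482, 0.516, 0.481]
contact_force: [2.0, 3.4, 2.5]
gripper_width: 0.301
```

drive_tool(
  slide=[
    [0, -0.6, 0],
    [0, -1.2, 0],
  ],
  turn=[
    [0, 0, 0.01],
    [0, 0, 0.02],
  ],
  gripper=[0.3, 0.3],
)

```text
t: 12.45
eef_pos: [0.4777, -0.0645, 0.0603]
tool_rot: [0.515, -0.487, 0.511, 0.486]
contact_force: [1.1, 4.5, 2.2]
gripper_width: 0.298
```

drive_tool(
  slide=[
    [0, -0.6, 0],
    [0, -1.2, 0],
  ],
  turn=[
    [0, 0, 0.01],
    [0, 0, 0.02],
  ],
  gripper=[0.3, 0.3],
)

```text
t: 12.65
eef_pos: [0.4777, -0.0657, 0.0603]
tool_rot: [0.51, -0.492, 0.506, 0.492]
contact_force: [1.2, 3.9, 3.6]
gripper_width: 0.3
```

drive_tool(
  slide=[
    [0, -0.6, 0],
    [0, -1.2, 0],
  ],
  turn=[
    [0, 0, 0.01],
    [0, 0, 0.02],
  ],
  gripper=[0.3, 0.3],
)

```text
t: 12.85
eef_pos: [0.4776, -0.067, 0.0603]
tool_rot: [0.504, -0.498, 0.501, 0.497]
contact_force: [1.5, 4.1, 1.5]
gripper_width: 0.297
```

drive_tool(
  slide=[
    [0.1, -0.6, 0],
    [0.1, -1.2, 0],
  ],
  turn=[
    [0, 0, 0.01],
    [0, 0, 0.02],
  ],
  gripper=[0.3, 0.3],
)

```text
t: 13.05
eef_pos: [0.4776, -0.0682, 0.0603]
tool_rot: [-0.499, 0.503, -0.496, -0.502]
contact_force: [1.1, 4.8, 2.5]
gripper_width: 0.3
```

drive_tool(
  slide=[
    [0.1, -0.6, 0],
    [0.1, -1.2, 0],
  ],
  turn=[
    [0, 0, 0.01],
    [0, 0, 0.02],
  ],
  gripper=[0.3, 0.3],
)

```text
t: 13.25
eef_pos: [0.4777, -0.0695, 0.0603]
tool_rot: [-0.494, 0.508, -0.49, -0.508]
contact_force: [0.2, 3.7, 3.0]
gripper_width: 0.299
```

drive_tool(
  slide=[
    [0.1, -0.6, 0],
    [0.1, -1.2, 0],
  ],
  turn=[
    [0, 0, 0.01],
    [0, 0, 0.02],
  ],
  gripper=[0.3, 0.3],
)

```text
t: 13.45
eef_pos: [0.4778, -0.0707, 0.0603]
tool_rot: [-0.489, 0.513, -0.485, -0.513]
contact_force: [1.1, 3.3, 2.4]
gripper_width: 0.297
```

drive_tool(
  slide=[
    [0.1, -0.6, 0],
    [0.1, -1.2, 0],
  ],
  turn=[
    [0, 0, 0.01],
    [0, 0, 0.02],
  ],
  gripper=[0.3, 0.3],
)

```text
t: 13.65
eef_pos: [0.4778, -0.072, 0.0603]
tool_rot: [-0.483, 0.518, -0.48, -0.518]
contact_force: [0.4, 5.0, 3.5]
gripper_width: 0.299
```

drive_tool(
  slide=[
    [0.1, -0.6, 0],
    [0.2, -1.2, 0],
  ],
  turn=[
    [0, 0, 0.01],
    [0, 0, 0.02],
  ],
  gripper=[0.3, 0.3],
)

```text
t: 13.85
eef_pos: [0.4779, -0.0732, 0.0603]
tool_rot: [-0.478, 0.523, -0.474, -0.523]
contact_force: [0.5, 4.2, 3.2]
gripper_width: 0.298
```

drive_tool(
  slide=[
    [0.1, -0.6, 0],
    [0.2, -1.2, 0],
  ],
  turn=[
    [0, 0, 0.01],
    [0, 0, 0.02],
  ],
  gripper=[0.3, 0.3],
)

```text
t: 14.05
eef_pos: [0.478, -0.0746, 0.0602]
tool_rot: [-0.472, 0.528, -0.469, -0.528]
contact_force: [0.5, 2.9, 2.5]
gripper_width: 0.296
```

drive_tool(
  slide=[
    [0.1, -0.6, 0],
    [0.2, -1.2, 0],
  ],
  turn=[
    [0, 0, 0.01],
    [0, 0, 0.02],
  ],
  gripper=[0.3, 0.3],
)

```text
t: 14.25
eef_pos: [0.4782, -0.0759, 0.0602]
tool_rot: [0.467, -0.533, 0.464, 0.533]
contact_force: [0.1, 2.9, 2.0]
gripper_width: 0.298
```

drive_tool(
  slide=[
    [0.1, -0.6, 0],
    [0.2, -1.2, 0],
  ],
  turn=[
    [0, 0, 0.01],
    [0, 0, 0.02],
  ],
  gripper=[0.3, 0.3],
)

```text
t: 14.45
eef_pos: [0.4784, -0.0773, 0.0602]
tool_rot: [0.461, -0.537, 0.458, 0.537]
contact_force: [-0.1, 3.3, 1.8]
gripper_width: 0.3
```

drive_tool(
  slide=[
    [0.1, -0.6, 0],
    [0.2, -1.2, 0],
  ],
  turn=[
    [0, 0, 0.01],
    [0, 0, 0.02],
  ],
  gripper=[0.3, 0.3],
)

```text
t: 14.65
eef_pos: [0.4786, -0.0784, 0.0602]
tool_rot: [0.455, -0.542, 0.452, 0.542]
contact_force: [0.3, 4.2, 2.5]
gripper_width: 0.297
```

drive_tool(
  slide=[
    [0.1, -0.6, 0],
    [0.2, -1.2, 0],
  ],
  turn=[
    [0, 0, 0.01],
    [0, 0, 0.02],
  ],
  gripper=[0.3, 0.3],
)

```text
t: 14.85
eef_pos: [0.4789, -0.0787, 0.0602]
tool_rot: [0.45, -0.547, 0.446, 0.547]
contact_force: [0.1, 7.6, 2.8]
gripper_width: 0.296
```

The TCP advanced only 0.3 mm of the 1.2 mm commanded, and the force rose to 7.6 N, so that looks like the stop. Backing off and checking the pin height.

drive_tool(
  slide=[
    [0, 2, 0],
    [0, 4.5, 0],
    [0, 4.5, 0],
  ],
  turn=[
    [0, 0, 0],
    [0, 0, 0],
    [0, 0, 0],
  ],
  gripper=[0.35, 0.4, 0.4],
)

```text
t: 15.15
eef_pos: [0.4785, -0.0745, 0.06]
tool_rot: [0.45, -0.547, 0.447, 0.547]
contact_force: [0.8, -0.0, -0.8]
gripper_width: 0.406
```

```bash
python3 look2.py w12
python3 - <<'E'
from h import *
t=bot.read_camera('top');s=bot.read_camera('scene')
crop(t,285,150,385,250,6,'t12.png');crop(s,235,165,365,285,5,'s12.png')
for z in(.099,.089):print(z,'pin top in scene',proj(s,[.597,-.012,z]),'top',proj(t,[.597,-.012,z]))
print('scene y of G', proj(s,[.597,-.012,.056]))
E
```

```text
15.2 [ 0.47858132 -0.07455308  0.0599902 ] [-0.21  0.91 -0.3 ] jaw ang 1.76898615752145 down [ 0.002  0.004 -1.   ]
post exp (np.float64(425.8802846794233), np.float64(348.17221448867554)) axis at .094 (np.float64(317.3110717960156), np.float64(298.3488391410108)) hub (np.float64(310.0720523665575), np.float64(329.538336014132)) pin top (np.float64(400.5052324676996), np.float64(551.6499255821775))
0.099 pin top in scene (np.float64(330.3040882906321), np.float64(214.47774198605185)) top (np.float64(312.85462321563415), np.float64(171.54295239972126))
0.089 pin top in scene (np.float64(330.3032942147344), np.float64(217.3347834118851)) top (np.float64(312.8065781986527), np.float64(172.3828814781245))
scene y of G (np.float64(330.30073855980714), np.float64(226.52988934423297))
```

View pics/s12.png

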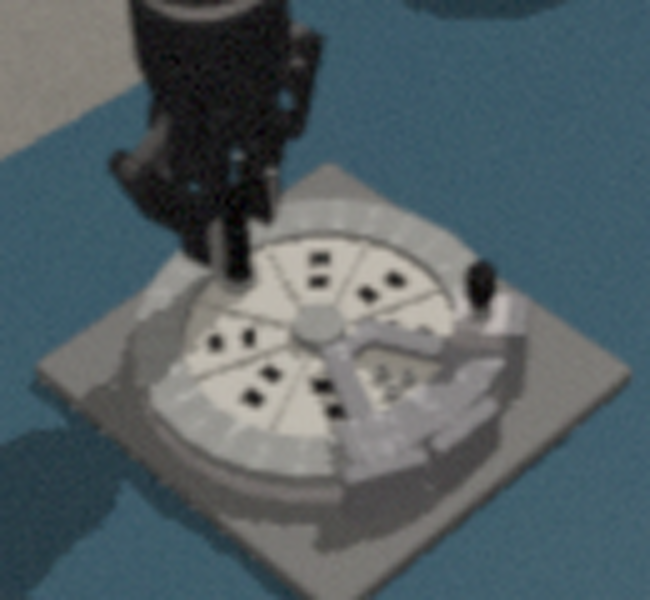

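View pics/w12.png

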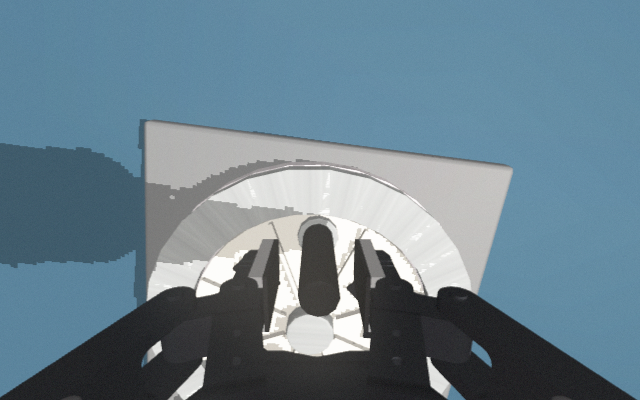

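In the scene crop the standoffs are in the window, and the pin's grip top edge is near row 216.6, where 215.5 means dropped and 212.5 means not dropped. I'll lift away and check with the wrist camera.

drive_tool(
  slide=[
    [0, 0, 30],
    [0, 0, 80],
    [0, 0, 120],
    [0, 0, 130],
    [30, 30, 150],
    [60, 50, 150],
  ],
  turn=[
    [0, 0, 0],
    [0, 0, 0],
    [0, 0, 0],
    [0, 0, 0],
    [0, 0, 0],
    [0, 0, 0],
  ],
  gripper=[0.45, 0.5, 0.5, 0.5, 0.5, 0.5],
)

```text
t: 15.9
eef_pos: [0.5403, -0.0237, 0.2124]
tool_rot: [-0.451, 0.547, -0.446, -0.546]
contact_force: [1.2, -0.5, 0.2]
gripper_width: 0.5
```

drive_tool(
  slide=[
    [0, 0, 0],
    [0, 0, 0],
  ],
  turn=[
    [0, 0, 0],
    [0, 0, 0],
  ],
  gripper=[0.5, 0.5],
)

```text
t: 16.1
eef_pos: [0.5402, -0.0233, 0.2116]
tool_rot: [-0.45, 0.547, -0.446, -0.547]
contact_force: [-0.3, -0.3, -0.5]
gripper_width: 0.502
```

```bash
python3 look2.py w13
python3 - <<'E'
from h import *
import pickle
c,o=pickle.load(open('w13.pkl','rb'))
u,v=map(int,proj(c,[.597,-.012,.056]));crop(c,u-60,v-50,u+60,v+50,6,'w13z.png');print('origin',u-60,v-50)
for z in(.056,.069,.079,.089,.099):
  p=proj(c,[.597,-.012,z]);print(z,np.round(p,1),'crop',((p[0]-u+60)*6,(p[1]-v+50)*6))
s=bot.read_camera('scene');crop(s,235,165,365,285,5,'s13.png')
print('window',proj(c,np.array([.5359,-.067,.044])+.05*np.array([np.cos(.073),np.sin(.073),0])))
E
```

```text
16.15 [ 0.5394327  -0.02426893  0.21147333] [-0.22  0.53 -0.46] jaw ang 1.767723308404602 down [ 0.004  0.004 -1.   ]
post exp (np.float64(321.1851797457527), np.float64(127.96257080104196)) axis at .094 (np.float64(316.0382039830878), np.float64(189.88541752917268)) hub (np.float64(272.0734538972481), np.float64(161.2793027329359)) pin top (np.float64(316.367750026519), np.float64(259.2865401421385))
origin 256 188
0.056 [316.2 238.6] crop (np.float64(361.34397900411216), np.float64(303.7827830099819))
0.069 [316.3 244.3] crop (np.float64(361.5804962217218), np.float64(337.76815948381767))
0.079 [316.3 249. ] crop (np.float64(361.7758162440988), np.float64(365.83387309423887))
0.089 [316.3 254. ] crop (np.float64(361.9840432003556), np.float64(395.75419590162505))
0.099 [316.4 259.3] crop (np.float64(362.20650015911394), np.float64(427.71924085283104))
window (np.float64(266.4391731263884), np.float64(213.49988939163032))
```

View pics/w13.png

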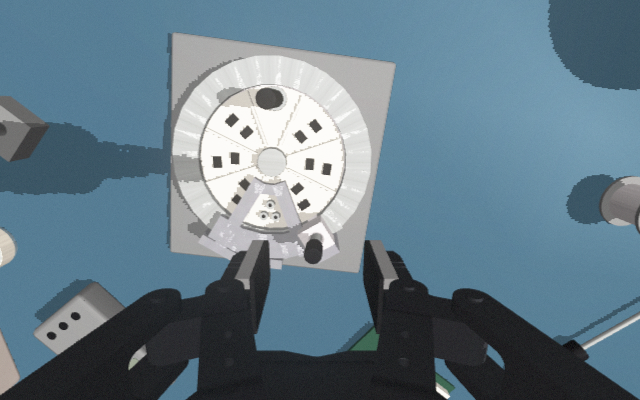

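View pics/w13z.png

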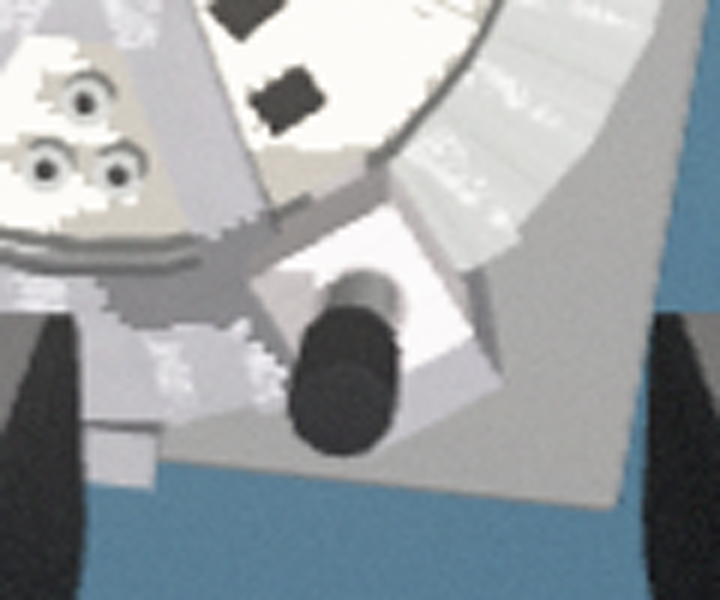

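View pics/s13.png

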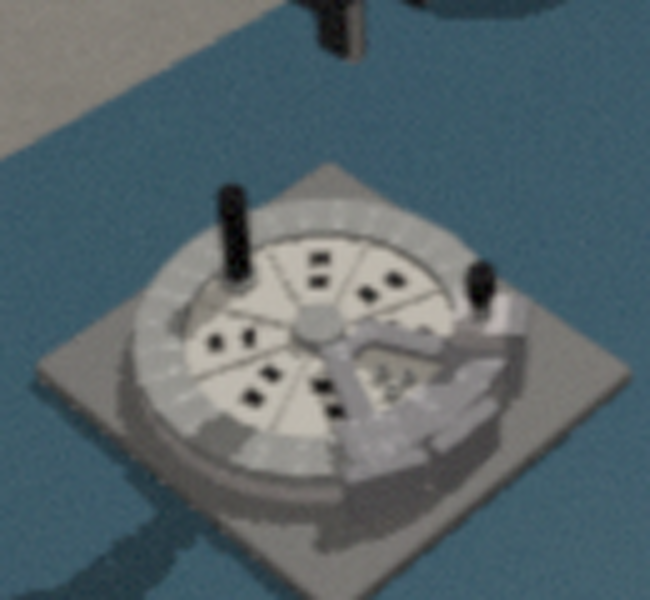

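The standoffs show in the window at (268,212), but the pin leans slightly because it is loaded by the wheel. I'll triangulate its top from a second viewpoint to confirm how far it dropped.

drive_tool(
  slide=[
    [50, -40, 0],
    [70, -80, 0],
    [70, -110, 0],
    [70, -110, 0],
    [70, -110, 0],
  ],
  turn=[
    [0, 0, 0],
    [0, 0, 0],
    [0, 0, 0],
    [0, 0, 0],
    [0, 0, 0],
  ],
  gripper=[0.5, 0.5, 0.5, 0.5, 0.5],
)

```text
t: 16.7
eef_pos: [0.6076, -0.1369, 0.2107]
tool_rot: [0.451, -0.545, 0.448, 0.546]
contact_force: [0.1, -0.0, -0.2]
gripper_width: 0.504
```

```bash
python3 look2.py w14
python3 - <<'E'
from h import *
import pickle
c,o=pickle.load(open('w14.pkl','rb'))
u,v=map(int,proj(c,[.597,-.012,.08]));crop(c,u-50,v-40,u+50,v+40,7,'w14z.png');print('origin',u-50,v-40)
for z in(.056,.069,.079,.089,.099):
  p=proj(c,[.597,-.012,z]);print(z,'crop',((p[0]-u+50)*7,(p[1]-v+40)*7))
E
```

```text
16.75 [ 0.6079096  -0.13506002  0.21084027] [ 0.57 -0.07  0.4 ] jaw ang 1.7653430979224802 down [ 0.003  0.005 -1.   ]
post exp (np.float64(494.1414216021202), np.float64(65.55541700829494)) axis at .094 (np.float64(319.3187680750525), np.float64(192.32189169037193)) hub (np.float64(406.54583722093156), np.float64(114.01239148748334)) pin top (np.float64(474.0382258426396), np.float64(209.00243695804872))
origin 413 161
0.056 crop (np.float64(278.81984669768656), np.float64(233.29010201194535))
0.069 crop (np.float64(319.341526415575), np.float64(261.3314113655341))
0.079 crop (np.float64(352.9101401972075), np.float64(284.561146415396))
0.089 crop (np.float64(388.802200691425), np.float64(309.3987241926017))
0.099 crop (np.float64(427.26758089847704), np.float64(336.017058706341))
```

View pics/w14z.png

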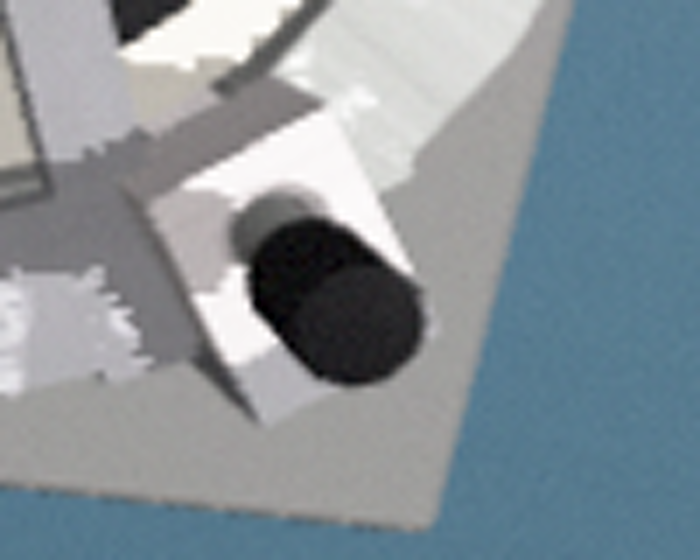

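```bash
cat > tri.py <<'E'
from h import *
def tri2(c1,p1,c2,p2):
    o1,d1=ray(c1,*p1);o2,d2=ray(c2,*p2)
    l=np.linalg.lstsq(np.stack([d1,-d2],1),o2-o1,rcond=None)[0]
    a,b=o1+d1*l[0],o2+d2*l[1];return ((a+b)/2).round(4),np.linalg.norm(a-b).round(4)
E
python3 - <<'E'
from tri import *
import pickle
a=pickle.load(open('w13.pkl','rb'))[0];b=pickle.load(open('w14.pkl','rb'))[0]
A=lambda u,v:(256+(u+.5)/6-.5,188+(v+.5)/6-.5);B=lambda u,v:(413+(u+.5)/7-.5,161+(v+.5)/7-.5)
print('top',tri2(a,A(342,403),b,B(361,322)))
print('grip bottom',tri2(a,A(350,355),b,B(313,278)))
# block corners control: z should be .056
print('ctrl',tri2(a,A(388,203),b,B(328,105)),tri2(a,A(250,280),b,B(150,205)))
E
```

```text
top (array([ 0.5989, -0.0149,  0.0882]), np.float64(0.0003))
grip bottom (array([ 0.5984, -0.0139,  0.0719]), np.float64(0.0002))
ctrl (array([ 0.5789, -0.0118,  0.0567]), np.float64(0.0)) (array([ 0.596 , -0.0305,  0.0567]), np.float64(0.0003))
```

Run:
```python
from h import *
import pickle
c=pickle.load(open('w13.pkl','rb'))[0]
m=np.mean([onz(c,u,v,.034) for u,v in[(256+86/6,188+100/6),(256+45/6,188+168/6),(256+118/6,188+172/6)]],0)
w=np.array([.5359,-.067])+.05*np.array([np.cos(.073),np.sin(.073)])
print('mark',m,'window',w,'dist',np.linalg.norm(m[:2]-w))
o=bot.get_obs();print(o['t'],o['contact_force'])
print(bot.hand_in())
```

```text
mark [ 0.58771776 -0.06101721  0.034     ] window [ 0.58576683 -0.06335324] dist 0.0030435414324254287
16.75 [ 0.57138203 -0.0721788   0.4028948 ]
the job is handed in; nothing more can be done
None
```

The carousel is locked with the three standoffs in the window and the pin seated in the notch, and I handed the job in at 16.75 s. I set the pin in the guide onto the ring and released it. Then I caged the handle post loosely between the pads and pushed it along its arc in small steps. The drag was about 4 N. It rose to 7.6 N at the wrist when the wheel stopped, and I backed off at once, which by my estimate is about 3 N on the pin.

**Last checks:**
- **Pin depth:** its top triangulated from two wrist views at 88 mm above the bench. Dropped should be 89 mm and not dropped 99 mm, so its foot is about 32 mm below the guide's mouth.
- **Window:** the middle of the standoffs measured 3 mm from the window's middle, against the 12 mm limit.
- **Pin lean:** the pin is not quite straight. It leans by roughly 0.1 rad in the guide's clearance because the wheel rests against it. That is inside the 0.2 rad limit, so I left it.
- **Arm and other things:** the arm was clear of everything, with contact force within sensor noise. I never worked near the other things on the bench, but did not measure them again at the end.

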